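Tip two pipette tip boxes back onto their bases

TASK

Two blue-topped pipette tip boxes have been left standing on end. Push each one over with the fingertips, on the spot, so that it comes down flat on its clear base with the blue tray facing up; do not grip, lift or carry the boxes or let them fall any other way, keep each within a few centimetres of where it stood, and leave the small things between them undisturbed.

Things in the scene. Friction and masses are not known exactly. Their poses are not given: they have to be found in the camera images.
- box_left: left one (larger y) of two equal tip boxes: clear box, blue tray on top, 122 x 79 x 75 mm, 0.13 to 0.2 kg, loose, left standing on a 79 x 75 mm end (120 mm tall). Origin: centre of the clear base, now an upright face. z: out of the blue tray, level at the start, up when done (origin then on the worktop); x: along the 122 mm, up at the start; y: across the 79 mm
- box_left_heel (a point): middle of the lower edge of that box's base (body frame -57, 0, 0 mm), about which it tips; it stays about on the worktop before, during and after a good tipping. Only friction (coefficient about 0.8 to 1.1) keeps the box from sliding. It falls by itself after some 30 degrees
- box_left_push (a point): a good place to push, level, along the body's -z: mid-width on the blue tray surface, 12 mm below the tray's upper edge (body frame 48, 0, 68 mm), about 106 mm above the worktop at the start. Over the half of the tray with y from -35 to -1 mm, white tip heads stand 7 mm proud (to 75 mm); they may be pushed on. While tipping, the pushed point rises at first, on an arc about the heel
- box_right: right one (smaller y) of two equal tip boxes: clear box, blue tray on top, 122 x 79 x 75 mm, 0.13 to 0.2 kg, loose, left standing on a 79 x 75 mm end (120 mm tall). Origin: centre of the clear base, now an upright face. z: out of the blue tray, level at the start, up when done (origin then on the worktop); x: along the 122 mm, up at the start; y: across the 79 mm
- box_right_heel (a point): middle of the lower edge of that box's base (body frame -57, 0, 0 mm), about which it tips; it stays about on the worktop before, during and after a good tipping. Only friction (coefficient about 0.8 to 1.1) keeps the box from sliding. It falls by itself after some 30 degrees
- box_right_push (a point): a good place to push, level, along the body's -z: mid-width on the blue tray surface, 12 mm below the tray's upper edge (body frame 48, 0, 68 mm), about 106 mm above the worktop at the start. Over the half of the tray with y from -35 to -1 mm, white tip heads stand 7 mm proud (to 75 mm); they may be pushed on. While tipping, the pushed point rises at first, on an arc about the heel
- beaker: empty clear beaker, 46 mm across, 60 mm high, loose, between the boxes; to be left alone. Origin: centre of its underside, z up
- vial: glass vial with a cap, 25 mm across, 50 mm high, loose, between the boxes; to be left alone. Origin: centre of its underside, z up
- small_bottle: small white screw-cap bottle, 30 mm across, 63 mm high, loose, between the boxes; to be left alone. Origin: centre of its underside, z up
Mind the look-alikes: they are no part of the job. Leave any pink look-alike of the box_left alone.

How it is judged (in metres and radians):
At the end, for the whole second after the job is handed in: Both boxes stand at rest flat on their bases, tray up (within 0.08 rad, base within 8 mm of the worktop), the lower edge of the base within 60 mm of where it was; beaker, vial and small bottle upright and within 20 mm of where they stood (angle between each of box_left, box_right's own z axis and vertical below 0.08 rad and height (world z) of each of box_left, box_right below 0.008 m and distance of each of box_left_heel, box_right_heel from where it was at the start of the episode below 0.06 m and linear speed of each of box_left, box_right below 0.02 m/s and angular speed of each of box_left, box_right below 0.1 rad/s and distance of each of beaker, vial, small_bottle from where it was at the start of the episode below 0.02 m and angle between each of beaker, vial, small_bottle's own z axis and vertical below 0.1 rad); the robot touches nothing.
It fails at once if box_left is lifted, or falls on its side or on its tips (the lower edge of its base rises 15 mm off the worktop) (height (world z) of box_left_heel above 0.015 m).
It fails at once if box_right is lifted, or falls on its side or on its tips (the lower edge of its base rises 15 mm off the worktop) (height (world z) of box_right_heel above 0.015 m).
It fails at once if the beaker is knocked over or pushed more than 20 mm (distance of beaker from where it was at the start of the episode above 0.02 m or angle between beaker's own z axis and vertical above 0.3 rad).
It fails at once if the vial is knocked over or pushed more than 20 mm (distance of vial from where it was at the start of the episode above 0.02 m or angle between vial's own z axis and vertical above 0.3 rad).
It fails at once if the small_bottle is knocked over or pushed more than 20 mm (distance of small_bottle from where it was at the start of the episode above 0.02 m or angle between small_bottle's own z axis and vertical above 0.3 rad).
It also fails if it takes over 48 s, if anything falls off the work surface, if the arm or the gripper's body presses on something with over 40 N, if the wrist force passes 120 N, or if a joint passes its speed limit or range.

ROBOT

A 6-joint arm with a two-finger parallel gripper is mounted at the origin on a cart in front of the work surface, level with it; the furniture and walls round the work are solid. World frame = base frame: x ahead of the robot, y to its left, z up, the work surface at z = 0. Lengths are in mm, angles in rad, forces in N, time in s.
With the tool pointing down it reaches from about 400 to 925 mm from the base axis. Payload 12.5 kg.
Tool frame: the origin (TCP) lies at the very end of the fingers, on their centre line; the grasp point (between the pads) lies 19 mm behind it; x points along the fingers, y is the direction in which the jaws open and shut, and the axes are right-handed (so a half turn about x gives the same grasp; the last joint's range is limited). The gripper opens to 95 mm and grips with 3 to 60 N. Pads are 20 mm wide; open, the fingers measure 119 mm over their backs; the gripper's body (75 mm by 180 mm) begins 59 mm behind the grasp point.
Start: joints at [1.143, 0.491, 1.559, -0, 1.092, -0.106], TCP at [197.656, 592.943, 194.561] pointing down, gripper open.
Joint ranges: [-3.1, 3.1], [-0.84, 2.19], [0.05, 2.79], [-1.13, 4.28], [0.06, 2.93], [-2.69, 2.69]. Speed limits (rad/s): [2.22, 2.22, 2.79, 3.14, 3.14, 3.14].

INTERFACE

Orientations are given as [roll, pitch, yaw] about the fixed x, y, z axes, in that order (R = Rz(yaw) Ry(pitch) Rx(roll)).
In Python, from cell import * gives the robot as it stands.
- The arm moves only by the tool step_arm, never from a script. Its argument "steps" is a list of rows, each a list of 4 numbers: the shift along the tool's x, y, z in units of 50 mm (1.0 is 50 mm), then the turn about the tool's x in units of 8 degrees (1.0 is 8 degrees). A call has 1 to 20 rows; each row shifts and turns the commanded pose from where the row before left it, along the tool's axes as they then stand; what a row does not reach is not made up. A row lasts 1/8 s, in which the tool goes at most 62.5 mm and 10.7 degrees, less where a joint would pass 70% of its speed; a pose out of reach is approached as far as the arm can. A call is refused whole if a number of a shift passes 1 or a number of a turn 1, either way. A call with a gripper value outside its range is refused whole. "jaw" is the closure, from 0 (fully open) to 1 (shut), set as the call begins (left out, the last holds). The fingers move at their own pace and stop on an object; the grip force is fixed at half the most. Time passes only in rows, so rows that do not move let the fingers close. It gives the time, the measured TCP pose, the force and the opening at its end, in the units of the state.
- state(): the state, without advancing time (a new reading comes with each control period).
- read_camera(name): name is "scene" or "top" or "wrist"; returns the picture (384x512x3 uint8, red, green, blue); there is no depth.
- camera_info(name): a dict with "mtx" (3x3 intrinsics, pixels), "eye" and "attitude" of the camera in the world; the wrist camera has in their place "hand_eye" (4x4, takes a point from camera to tool coordinates, whose origin is the TCP and whose axes are the tool frame's). Camera axes: x right, y down, z forward; pixel columns grow to the right and rows downward; lengths in mm; the calibration is good to about 2 mm. A picture is of the moment at which its call begins: read the wrist's pose just before it. camera_info takes no time and is no camera call.
- job_done(): hands the job in, once; it reports no verdict.
The state is a dict: "t": time; "joints": joint angles; "qvel": joint speeds; "tau": joint torques, N m; "eef_pos": TCP position; "tcp_rot": TCP orientation; "ft_force": force on the tool from outside, world axes, zero at the start; "moment": the same for the moment, N m; "opening": opening from 0.0 (shut) to 1.0 (fully open).
Only numpy, scipy, OpenCV 4.12 (cv2) and the standard library are available. Lean on these libraries where they do the work, as an engineer would, in place of code of your own. Each camera call takes 0.05 s, during which the arm holds its last target.

## Working session

There is one attempt and no reset: what is moved stays moved. The work goes in short steps, Python scripts to look and compute and a tool call to move; the robot and the scene stay as the last step left them, time stands still between calls to the robot, and variables do not carry over. Pictures are saved under pics/ and viewed, and the job is handed in when it is done.

Besides the shell and the picture viewer there is one more tool, called as name([rows], argument=value, ...), one row to a line, values as JSON. step_arm: Moves the arm, as the interface text tells. Its arguments: {"type":"object","properties":{"steps":{"type":"array","items":{"type":"array","items":{"type":"number"}}},"jaw":{"type":"number"}},"required":["steps"]}

```bash
ls; mkdir -p pics; python3 - <<'E'
from cell import *
import cv2,numpy as np
s=state();print(s)
for n in ("scene","top","wrist"):
    print(n,camera_info(n))
    cv2.imwrite(f"pics/{n}0.png",cv2.cvtColor(read_camera(n),cv2.COLOR_RGB2BGR))
E
```

```text
pics
{'t': 0.0, 'joints': array([ 1.14339661e+00,  4.91551720e-01,  1.55944959e+00, -2.61805048e-06,
        1.09169614e+00, -1.05572302e-01]), 'qvel': array([-7.27763911e-05, -9.49025674e-04,  7.72627672e-04,  2.09499201e-03,
       -1.14695359e-03, -1.10201744e-03]), 'tau': array([-1.26063715e-04, -6.12637210e+01, -2.58175135e+01,  6.92164572e-02,
        4.82145650e-02, -1.07618719e-04]), 'eef_pos': array([197.53998216, 592.68147218, 193.96658362]), 'tcp_rot': array([-1.67426693,  1.56969153, -1.99609313]), 'ft_force': array([ 0.40878243, -0.65092429,  0.18018258]), 'moment': array([-0.00608532, -0.00351449,  0.01816969]), 'opening': 1.001986724121734}
scene {'mtx': array([[480.50800586,   0.        , 263.32382984],
       [  0.        , 480.50800586, 188.86646799],
       [  0.        ,   0.        ,   1.        ]]), 'eye': array([-267.26219944, -803.08002942,  602.9657473 ]), 'attitude': array([-1.99151956, -0.02019004, -0.75368166])}
top {'mtx': array([[355.34182003,   0.        , 256.47688316],
       [  0.        , 355.34182003, 194.8617075 ],
       [  0.        ,   0.        ,   1.        ]]), 'eye': array([332.65928625,   1.62932702, 941.24087272]), 'attitude': array([-2.91305274,  0.00519206, -1.41006337])}
wrist {'mtx': array([[328.83935004,   0.        , 254.81708208],
       [  0.        , 328.83935004, 190.8141144 ],
       [  0.        ,   0.        ,   1.        ]]), 'hand_eye': array([[-1.66984943e-05, -2.90007987e-01,  9.57024225e-01,
        -1.90520578e+02],
       [ 9.99999999e-01,  4.13406235e-05,  2.99758403e-05,
        -5.42218263e-01],
       [-4.82572113e-05,  9.57024224e-01,  2.90007986e-01,
        -8.18793888e+01],
       [ 0.00000000e+00,  0.00000000e+00,  0.00000000e+00,
         1.00000000e+00]])}
```

View pics/scene0.png

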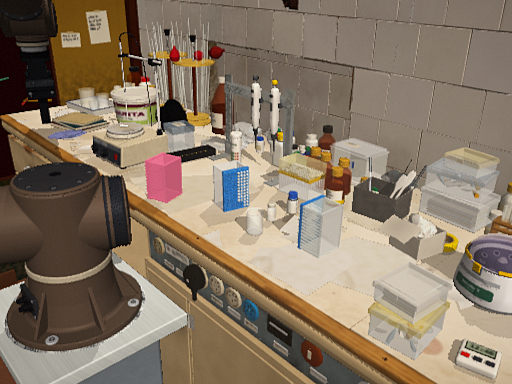

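View pics/top0.png

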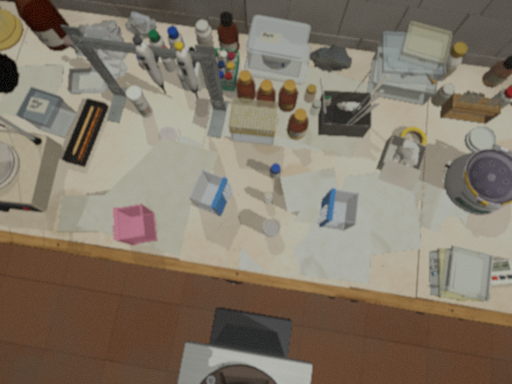

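View pics/wrist0.png

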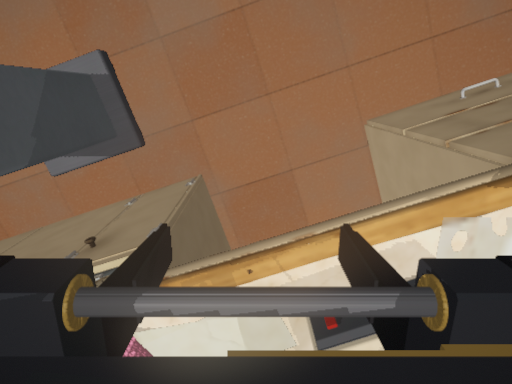

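```bash
cat > h.py <<'E'
from cell import *
import cv2,numpy as np
from scipy.spatial.transform import Rotation as R
def cam(n):
    c=camera_info(n);return c["mtx"],R.from_euler("xyz",c["attitude"]).as_matrix(),c["eye"]
def ray(n,u,v):
    K,A,e=cam(n);d=A@np.linalg.solve(K,[u,v,1.]);return e,d
def plane(n,u,v,z=0.):
    e,d=ray(n,u,v);return e+d*(z-e[2])/d[2]
def proj(n,P):
    K,A,e=cam(n);p=(np.asarray(P,float)-e)@A;q=p@K.T;return q[...,:2]/q[...,2:]
def tri(uv1,uv2,n1="top",n2="scene"):
    e1,d1=ray(n1,*uv1);e2,d2=ray(n2,*uv2)
    t=np.linalg.lstsq(np.c_[d1,-d2],e2-e1,rcond=None)[0]
    a,b=e1+d1*t[0],e2+d2*t[1];return (a+b)/2,np.linalg.norm(a-b)
E
python3 - <<'E'
from h import *
t=cv2.imread("pics/top0.png");s=cv2.imread("pics/scene0.png")
cv2.imwrite("pics/topc.png",cv2.resize(t[150:260,90:390],None,fx=2.66,fy=2.66*1,interpolation=cv2.INTER_CUBIC))
cv2.imwrite("pics/scc.png",cv2.resize(s[140:270,140:350],None,fx=3.8,fy=3.8,interpolation=cv2.INTER_CUBIC))
E
```

```text
(no output)
```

View pics/topc.png

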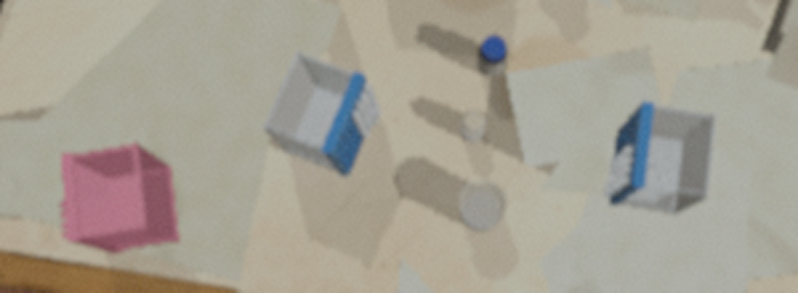

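View pics/scc.png

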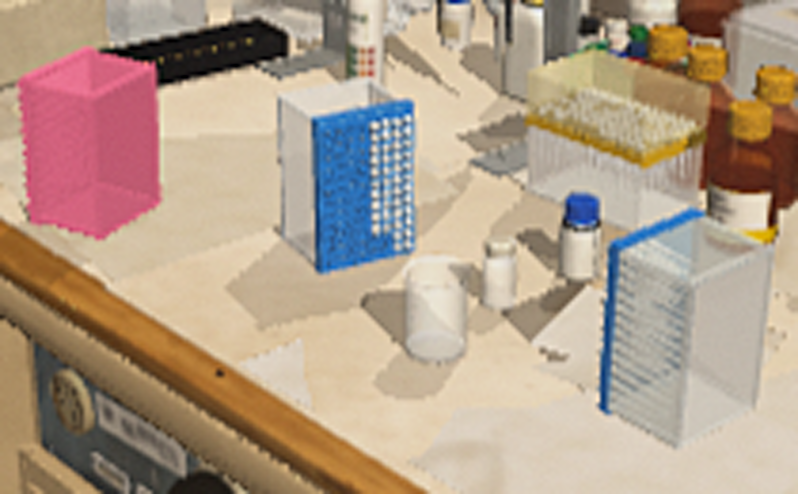

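```bash
python3 - <<'E'
from h import *
t=cv2.imread("pics/top0.png");s=cv2.imread("pics/scene0.png")
f=lambda im,u,v,w,h,k:cv2.resize(im[v:v+h,u:u+w],None,fx=k,fy=k,interpolation=cv2.INTER_CUBIC)
a=f(t,180,160,60,64,8);b=f(t,310,180,60,64,5)
a=f(t,182,164,50,56,8);b=f(t,312,180,50,56,8)
cv2.imwrite("pics/tz.png",np.hstack([a,b]))
a=f(s,208,155,50,64,8);b=f(s,294,190,50,72,8)
b=f(s,294,190,50,70,8);a=f(s,208,150,50,70,8)
cv2.imwrite("pics/sz.png",np.hstack([a,b]))
E
```

```text
(no output)
```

View pics/tz.png

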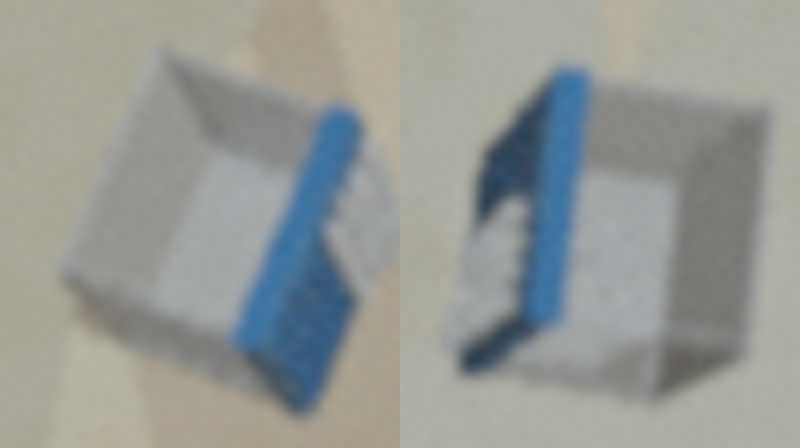

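View pics/sz.png

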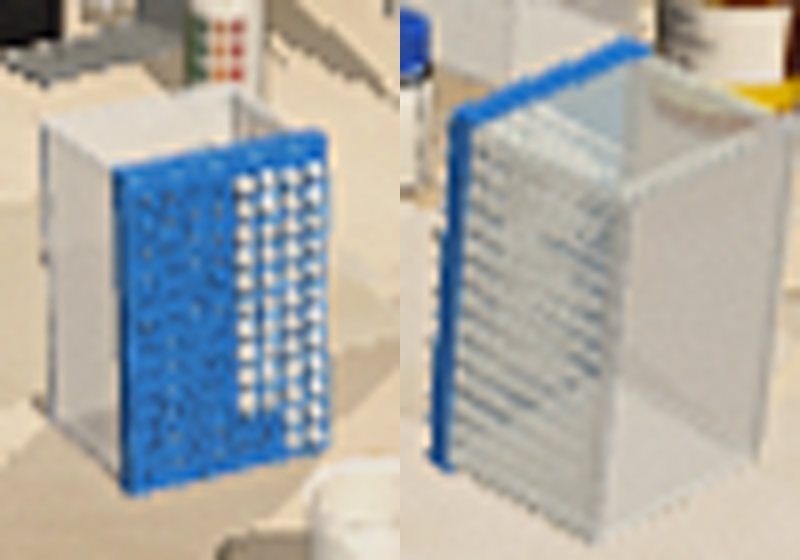

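```bash
python3 - <<'E'
from h import *
T=lambda u,v,z,o=0:plane("top",(u-o)/8+(312 if o else 182)-.4,(v)/8+(180 if o else 164)-.4,z)
L=dict(bo=T(160,50,119),fo=T(63,278,119),bi=T(362,118,119),fi=T(262,352,119))
Rr=dict(bo=T(770,105,119,400),fo=T(745,350,119,400),bi=T(556,72,119,400),fi=T(525,320,119,400))
for D in (L,Rr):
    for k,v in D.items(): print(k,v.round(0)[:2])
    print("tray mid",(D['bi']+D['fi'])[:2]/2,"base mid",(D['bo']+D['fo'])[:2]/2,"w",np.linalg.norm(D['bi']-D['fi']),np.linalg.norm(D['bo']-D['fo']),np.linalg.norm(D['bi']-D['bo']))
    w=D['bi']-D['fi'];o=D['bo']+D['fo']-D['bi']-D['fi']
    print("dir tray edge",np.degrees(np.arctan2(w[1],w[0])),"push dir",np.degrees(np.arctan2(o[1],o[0])))
# scene check: tops in scene
S=lambda u,v,o=0:(( u-o)/8+(294 if o else 208)-.4, v/8+(190 if o else 150)-.4)
print("scene obs tray top L front,back",S(115,168),S(325,130),"R",S(455,112,400),S(645,45,400))
print(proj("scene",[L['fi'],L['bi'],Rr['fi'],Rr['bi']]))
# bottom tray corners L
for z in (0,1): print("Lbot",plane("scene",*S(130,492),z),plane("scene",*S(325,450),z),"Rbot",plane("scene",*S(435,465,400),z), "R base front", plane("scene",*S(600,545,400),z), plane("scene",*S(755,458,400),z))
for n,uv,z in [("beaker",(270,227),60),("vial/bottleA",(268.5,196.5),56),("bluecap",(275.5,168.5),60),("pink a",(113.5,207.5),119),("pink b",(141.5,205),119),("pink c",(157,240.5),119),("pink d",(118,240),119)]:
    print(n,plane("top",*uv,z)[:2])
E
```

```text
bo [561. 177.]
fo [487. 192.]
bi [550. 113.]
fi [475. 130.]
tray mid [512.11336954 121.41608688] base mid [524.05008483 184.706363  ] w 76.86510827383458 75.29210932024311 65.09249444428559
dir tray edge -12.258346214207927 push dir 79.31932408014427
bo [ 564. -200.]
fo [ 490. -200.]
bi [ 564. -137.]
fi [ 488. -136.]
tray mid [ 526.30061693 -136.41460652] base mid [ 527.02177028 -200.41096591] w 75.67536026334076 74.2892681631509 63.810831075771134
dir tray edge -0.3650974893431196 push dir -89.35438054762955
scene obs tray top L front,back (221.975, 170.6) (248.225, 165.85) R (300.475, 203.6) (324.225, 195.225)
[[223.15723452 171.90721047]
 [248.31555955 166.93774977]
 [299.92550802 203.34768983]
 [321.38622233 194.49136836]]
Lbot [477.35626517 132.63702048   0.        ] [550.42214941 113.15999366   0.        ] Rbot [ 489.12952769 -137.44170944    0.        ] R base front [ 492.51846526 -200.16277727    0.        ] [ 565.61126646 -199.10447819    0.        ]
Lbot [476.12133853 131.08516276   1.        ] [549.06604527 111.64043798   1.        ] Rbot [ 487.87507545 -138.54564996    1.        ] R base front [ 491.25839258 -201.16269684    1.        ] [ 564.22997164 -200.10615291    1.        ]
beaker [458.41558619  -7.5037822 ]
vial/bottleA [535.82013788   8.10892977]
bluecap [611.29540398   1.52294371]
pink a [436.89572588 364.87558832]
pink b [453.29942882 300.88804052]
pink c [377.41196903 246.02361696]
pink d [364.13156848 335.43298658]
```

```bash
cat >> h.py <<'E'
def units(dw, Rm=None):
    Rm=R.from_euler("xyz",state()["tcp_rot"]).as_matrix() if Rm is None else Rm
    return Rm.T@np.asarray(dw,float)/50
def report():
    s=state();Rm=R.from_euler("xyz",s["tcp_rot"]).as_matrix()
    print("t",s["t"],"tcp",s["eef_pos"].round(1),"F",s["ft_force"].round(1),"open",round(s["opening"],2),"yaw y",np.degrees(np.arctan2(Rm[1,1],Rm[0,1])).round(1),"j",s["joints"].round(2))
    return s,Rm
E
python3 - <<'E'
from h import *
s,Rm=report();print(Rm.round(3))
u=np.array([np.cos(np.radians(78.5)),np.sin(np.radians(78.5)),0]);n=np.array([u[1],-u[0],0])
b=np.array([524,185,0]);print("L landing",proj("top",[b+n*40,b-n*40,b+u*122-n*40,b+u*122+n*40]).round(0).tolist())
u=np.array([0,-1,0]);n=np.array([1,0,0]);b=np.array([527,-200,0]);print("R landing",proj("top",[b+n*40,b-n*40,b+u*122-n*40,b+u*122+n*40]).round(0).tolist())
print("stand foot",plane("top",216,130,0),"stand top",plane("top",205,60,150))
print(units([512-197.5,60-592.7,0]))
E
```

```text
t 0.15 tcp [197.6 592.7 194.1] F [0.1 0.8 0.1] open 1.0 yaw y 71.6 j [ 1.14  0.49  1.56 -0.    1.09 -0.11]
[[-0.     0.316  0.949]
 [-0.001  0.949 -0.316]
 [-1.    -0.001 -0.   ]]
L landing [[209.0, 182.0], [197.0, 209.0], [156.0, 193.0], [168.0, 167.0]]
R landing [[346.0, 202.0], [343.0, 231.0], [389.0, 238.0], [391.0, 209.0]]
stand foot [716.53750049 185.35680409   0.        ] stand top [836.16997466 218.304791   150.        ]
[ 6.38825191e-03 -8.11787713e+00  9.33658643e+00]
```

step_arm([
  [0, -0.388, 0.448, 0],
  [0, -0.388, 0.448, 0],
  [0, -0.388, 0.448, 0],
  [0, -0.388, 0.448, 0],
  [0, -0.388, 0.448, 0],
  [0, -0.388, 0.448, 0],
  [0, -0.388, 0.448, 0],
  [0, -0.388, 0.448, 0],
  [0, -0.388, 0.448, 0],
  [0, -0.388, 0.448, 0],
  [0, -0.388, 0.448, 0],
  [0, -0.388, 0.448, 0],
  [0, -0.388, 0.448, 0],
  [0, -0.388, 0.448, 0],
  [0, -0.388, 0.448, 0],
  [0, -0.388, 0.448, 0],
  [0, -0.388, 0.448, 0],
  [0, -0.388, 0.448, 0],
  [0, -0.388, 0.448, 0],
  [0, -0.388, 0.448, 0],
], jaw=1)

```text
t: 2.65
eef_pos: [500.3, 82.3, 194.4]
tcp_rot: [2.994, 1.571, 2.672]
ft_force: [1.1, 1.6, 0.2]
opening: 0.004
```

step_arm([
  [0, 0, 0, -0.86],
  [0, 0, 0, 0],
  [0, 0, 0, 0],
])

```text
t: 3.02
eef_pos: [499.8, 83.4, 194.5]
tcp_rot: [2.421, 1.571, 2.217]
ft_force: [0.7, -0.3, -0.2]
opening: 0.006
```

```bash
python3 - <<'E'
from h import *
report()
print(units([500,83,102]-state()["eef_pos"]))
w=read_camera("wrist");cv2.imwrite("pics/w1.png",w[...,::-1])
E
```

```text
t 3.025 tcp [499.8  83.4 194.5] F [ 0.7 -0.3 -0.2] open 0.01 yaw y 78.3 j [ 0.03  0.32  1.84  0.    0.97 -1.33]
[ 1.84980514 -0.00680064  0.00607353]
```

View pics/w1.png

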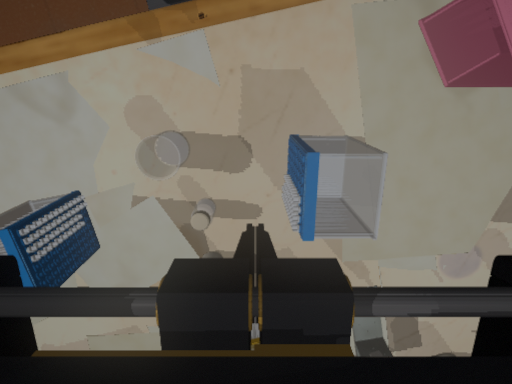

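```bash
python3 - <<'E'
from h import *
w=cv2.imread("pics/w1.png");cv2.imwrite("pics/w1c.png",cv2.resize(w[120:255,260:400],None,fx=4,fy=4,interpolation=cv2.INTER_CUBIC))
s,Rm=report();c=camera_info("wrist");H=c["hand_eye"];K=c["mtx"]
def wp(u,v,z):
    d=Rm@H[:3,:3]@np.linalg.solve(K,[u,v,1.]);e=s["eef_pos"]+Rm@H[:3,3];return e+d*(z-e[2])/d[2]
for p in [(302,137),(302,239),(384,152),(378,236)]: print(p,wp(*p,119).round(1))
E
```

```text
t 3.075 tcp [499.8  83.5 194.5] F [ 0.5 -0.1 -0.6] open 0.01 yaw y 78.4 j [ 0.03  0.32  1.84  0.    0.97 -1.33]
(302, 137) [461.7 129.5 119. ]
(302, 239) [550.4 115.1 119. ]
(384, 152) [487.2 193.1 119. ]
(378, 236) [561.1 181.2 119. ]
```

View pics/w1c.png

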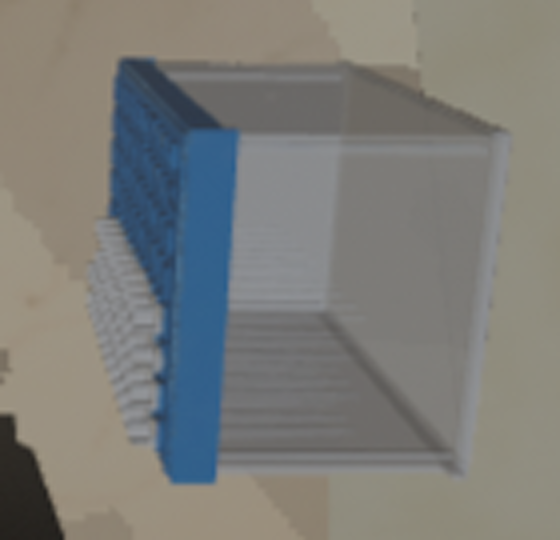

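step_arm([
  [0.46, 0, 0, 0],
  [0.46, 0, 0, 0],
  [0.46, 0, 0, 0],
  [0.46, 0, 0, 0],
  [0, 0, 0, 0],
  [0, 0, 0, 0],
])

```text
t: 3.82
eef_pos: [500.3, 83.4, 103.3]
tcp_rot: [0.333, 1.57, 0.131]
ft_force: [-0.3, -0.1, 0.2]
opening: 0.006
```

```bash
python3 - <<'E'
from h import *
s,Rm=report();c=camera_info("wrist");H=c["hand_eye"];K=c["mtx"]
pos=np.array([499.8,83.5,194.5]);a=R.from_euler("xyz",s["tcp_rot"]).as_matrix()
def wp(u,v,z):
    d=Rm@H[:3,:3]@np.linalg.solve(K,[u,v,1.]);e=pos+Rm@H[:3,3];return e+d*(z-e[2])/d[2]
A=[wp(*p,119) for p in [(305.7,152.5),(301.5,240),(386,152.7),(375.3,237.5)]]
print(np.round(A,1));d=A[1]-A[0];print(np.degrees(np.arctan2(d[1],d[0]))+90);d=A[3]-A[2];print(np.degrees(np.arctan2(d[1],d[0]))+90)
E
```

```text
t 3.825 tcp [500.3  83.4 103.3] F [-0.3 -0.1  0.2] open 0.01 yaw y 78.4 j [ 0.03  0.45  1.94  0.    0.75 -1.33]
[[474.7 130.5 119. ]
 [551.3 114.6 119. ]
 [488.1 194.7 119. ]
 [562.  178.9 119. ]]
78.28300861190525
77.91405239623711
```

step_arm([
  [0, 0.2, 0, 0],
  [0, 0.2, 0, 0],
  [0, 0.08, 0, 0],
  [-0.05, 0.08, 0, 0],
  [-0.05, 0.08, 0, 0],
  [-0.05, 0.08, 0, 0],
  [-0.05, 0.08, 0, 0],
  [-0.05, 0.08, 0, 0],
])

```text
t: 4.82
eef_pos: [508.8, 126.5, 115.2]
tcp_rot: [1.056, 1.571, 0.854]
ft_force: [-0.6, -0.4, -1.0]
opening: 0.001
```

```bash
python3 - <<'E'
from h import *
report()
a=read_camera("scene");b=read_camera("top")
cv2.imwrite("pics/c2.png",np.hstack([cv2.resize(a[140:270,190:350],None,fx=2.5,fy=2.5),cv2.resize(b[150:280,170:330],None,fx=2.5,fy=2.5)])[...,::-1])
E
```

```text
t 4.825 tcp [508.8 126.5 115.2] F [-0.6 -0.4 -1. ] open 0.0 yaw y 78.4 j [ 0.12  0.45  1.89  0.    0.8  -1.25]
```

View pics/c2.png

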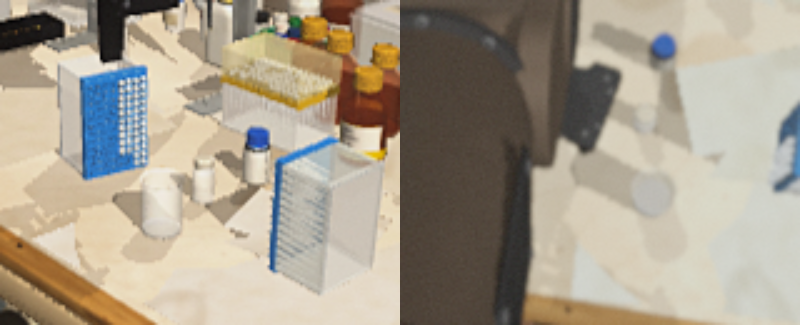

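```bash
python3 - <<'E'
from h import *
report()
a=read_camera("scene")
cv2.imwrite("pics/c3.png",cv2.resize(a[130:230,190:300],None,fx=6,fy=6,interpolation=cv2.INTER_CUBIC)[...,::-1])
print(proj("scene",state()["eef_pos"]))
w=read_camera("wrist");cv2.imwrite("pics/w3.png",w[...,::-1])
E
```

```text
t 4.925 tcp [508.9 126.6 115.3] F [ 0.3 -0.  -0.8] open 0.0 yaw y 78.5 j [ 0.12  0.45  1.89  0.    0.8  -1.25]
[233.78902864 170.4763801 ]
```

View pics/c3.png

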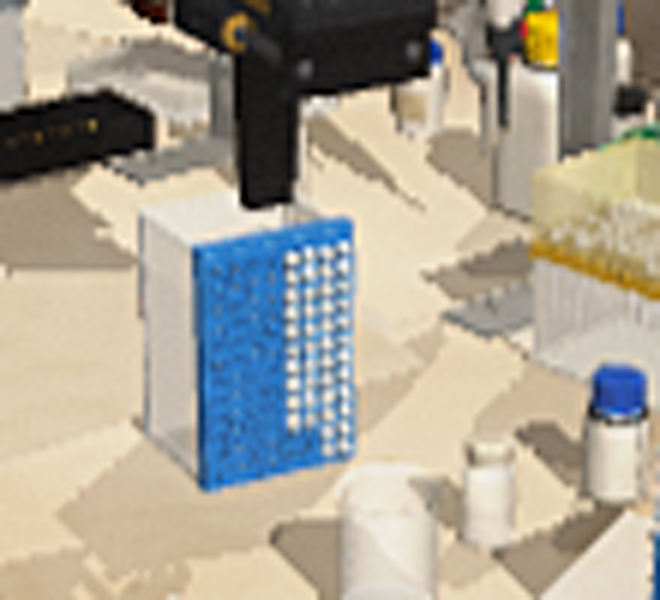

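View pics/w3.png

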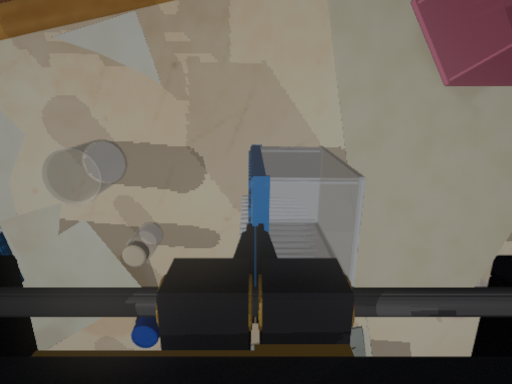

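```bash
python3 - <<'E'
from h import *
w=cv2.imread("pics/w3.png");
c=cv2.imread("pics/c3.png")
print(w.shape)
w=cv2.resize(w[130:300,200:380],None,fx=4,fy=4,interpolation=cv2.INTER_CUBIC)[:600]
w=np.clip(w.astype(float)*1.5+10,0,255).astype(np.uint8)
cv2.imwrite("pics/w3c.png",w)
p=state()["eef_pos"]
for z in (115,120,125,130,135): print(z,proj("scene",[p[0],p[1],z]).round(1))
E
```

```text
(384, 512, 3)
115 [233.8 170.5]
120 [233.8 168.8]
125 [233.8 167.1]
130 [233.8 165.4]
135 [233.8 163.7]
```

View pics/w3c.png

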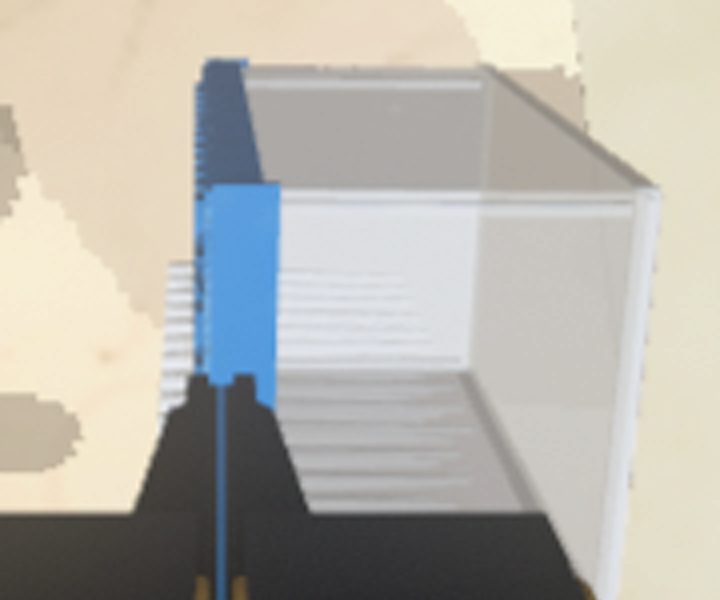

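```bash
python3 - <<'E'
from h import *
s,Rm=report();c=camera_info("wrist");H=c["hand_eye"];K=c["mtx"];pos=s["eef_pos"]
def wp(u,v,z):
    d=Rm@H[:3,:3]@np.linalg.solve(K,[u,v,1.]);e=pos+Rm@H[:3,3];return e+d*(z-e[2])/d[2]
q=lambda u,v:(u/4+200-.4,v/4+130-.4)
for z in (110,119,125): print("tray front top",wp(*q(205,185),z).round(1),"base front top",wp(*q(655,187),z).round(1))
print("tray bottom",wp(*q(200,60),1).round(1),"base bottom",wp(*q(490,65),1).round(1))
E
```

```text
t 5.025 tcp [508.7 126.3 115. ] F [-0.5  0.   1. ] open 0.0 yaw y 78.4 j [ 0.12  0.45  1.89  0.    0.8  -1.25]
tray front top [476.5 129.8 110. ] base front top [490.6 197.4 110. ]
tray front top [474.3 130.4 119. ] base front top [487.8 194.8 119. ]
tray front top [472.8 130.8 125. ] base front top [485.9 193.1 125. ]
tray bottom [473.9 127.9   1. ] base bottom [488.5 193.7   1. ]
```

step_arm([
  [0, -0.44, 0, 0],
  [0, -0.44, 0, 0],
  [0.29, 0, 0, 0],
  [0.29, 0, 0, 0],
  [0, 0, 0, 0],
  [0, 0, 0, 0],
])

```text
t: 5.78
eef_pos: [500.0, 83.6, 85.8]
tcp_rot: [3.107, 1.57, 2.906]
ft_force: [0.5, 0.8, 0.8]
opening: 0.006
```

```bash
python3 - <<'E'
from h import *
report()
a=read_camera("scene")
cv2.imwrite("pics/c4.png",cv2.resize(a[130:230,190:300],None,fx=6,fy=6,interpolation=cv2.INTER_CUBIC)[...,::-1])
p=state()["eef_pos"];print(proj("scene",[p,p+[0,0,17]]))
E
```

```text
t 5.775 tcp [500.   83.6  85.8] F [0.5 0.8 0.8] open 0.01 yaw y 78.5 j [ 0.04  0.48  1.96  0.    0.71 -1.33]
[[241.68916102 185.98586314]
 [241.70073173 180.11498095]]
```

View pics/c4.png

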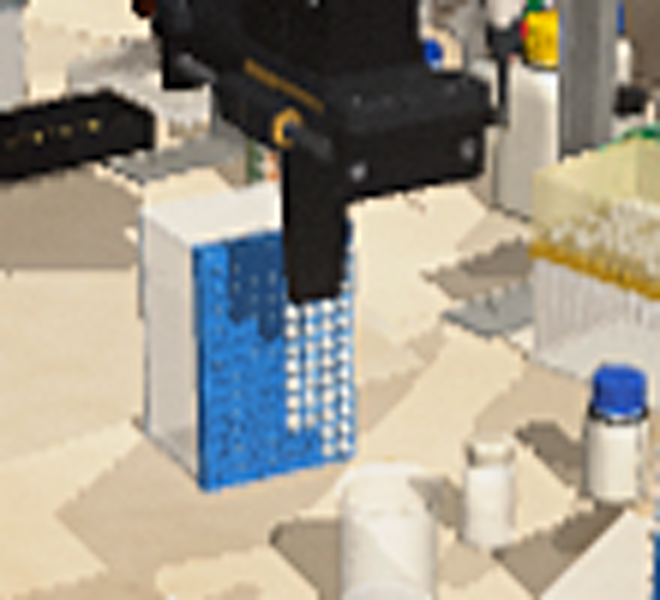

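step_arm([
  [0, 0.2, 0, 0],
  [0, 0.2, 0, 0],
  [0, 0.08, 0, 0],
  [0, 0.08, 0, 0],
  [-0.02, 0.08, 0, 0],
  [-0.04, 0.08, 0, 0],
  [-0.04, 0.08, 0, 0],
  [-0.04, 0.08, 0, 0],
  [-0.04, 0.08, 0, 0],
])

```text
t: 6.95
eef_pos: [509.7, 130.4, 95.3]
tcp_rot: [0.502, 1.571, 0.3]
ft_force: [0.4, -1.1, 2.3]
opening: 0.005
```

```bash
cat > look.py <<'E'
from h import *
import sys
s,Rm=report();n=sys.argv[1]
w=read_camera("wrist");a=read_camera("scene")
x0,y0=map(int,sys.argv[2:4])
cv2.imwrite(f"pics/{n}.png",np.hstack([cv2.resize(w,(512,384)),cv2.resize(a[y0:y0+128,x0:x0+96],(288,384),interpolation=cv2.INTER_CUBIC)])[...,::-1])
E
python3 look.py d5 190 120
```

```text
t 6.95 tcp [509.7 130.4  95.3] F [ 0.4 -1.1  2.3] open 0.0 yaw y 78.4 j [ 0.12  0.48  1.91  0.    0.75 -1.24]
```

View pics/d5.png

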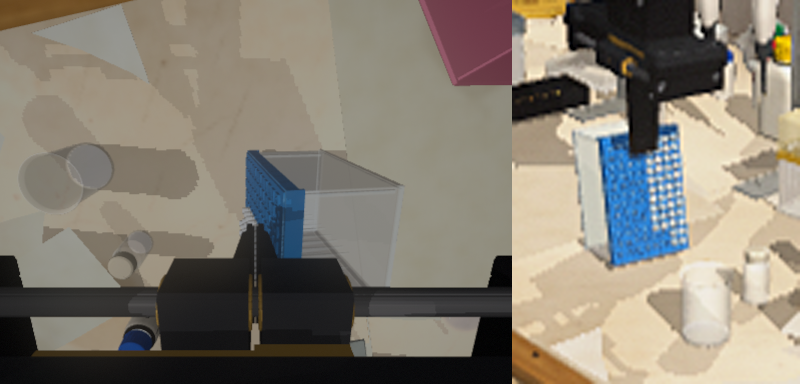

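step_arm([
  [-0.04, 0.1, 0, 0],
  [-0.04, 0.1, 0, 0],
  [-0.04, 0.1, 0, 0],
  [-0.03, 0.1, 0, 0],
  [-0.03, 0.1, 0, 0],
])

```text
t: 7.68
eef_pos: [514.6, 155.1, 104.1]
tcp_rot: [2.407, 1.571, 2.206]
ft_force: [-0.5, 0.7, -0.6]
opening: 0.006
```

```bash
python3 look.py d6 190 120
```

```text
t 7.675 tcp [514.6 155.1 104.1] F [-0.5  0.7 -0.6] open 0.01 yaw y 78.4 j [ 0.17  0.48  1.87  0.    0.79 -1.2 ]
```

View pics/d6.png

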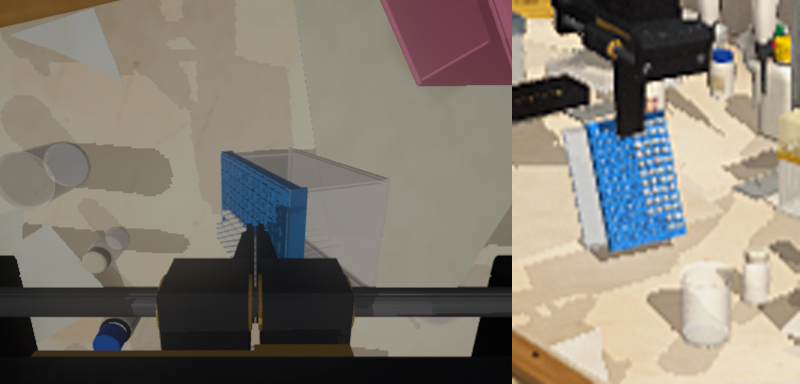

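step_arm([
  [-0.03, 0.1, 0, 0],
  [-0.02, 0.1, 0, 0],
  [-0.01, 0.1, 0, 0],
  [0, 0.1, 0, 0],
  [0, 0.1, 0, 0],
  [0, 0.1, 0, 0],
  [0, 0, 0, 0],
  [0, 0, 0, 0],
])

```text
t: 8.78
eef_pos: [520.5, 184.1, 107.0]
tcp_rot: [2.896, 1.571, 2.694]
ft_force: [-0.8, -0.9, 0.4]
opening: 0.007
```

```bash
python3 look.py d7 190 120
```

```text
t 8.775 tcp [520.5 184.1 107. ] F [-0.8 -0.9  0.4] open 0.01 yaw y 78.4 j [ 0.22  0.5   1.83  0.    0.81 -1.15]
```

View pics/d7.png

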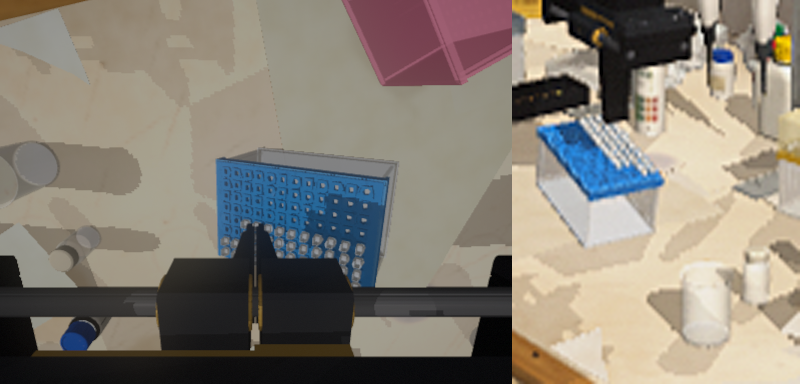

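step_arm([
  [0, 0, 0, -0.72],
  [0, 0, 0, -0.73],
  [0, -0.46, 0.02, 0],
  [0, -0.46, 0.02, 0],
  [0, -0.46, 0.02, 0],
  [0, -0.46, 0.02, 0],
  [0, -0.46, 0.02, 0],
  [0, -0.46, 0.02, 0],
  [0, -0.46, 0.02, 0],
  [0, -0.46, 0.02, 0],
  [0, -0.46, 0.02, 0],
  [0, -0.46, 0, 0],
  [0, -0.46, 0, 0],
  [0, -0.46, 0, 0],
  [0, 0, 0, 0],
  [0, 0, 0, 0],
])

```text
t: 10.88
eef_pos: [529.6, -91.5, 107.0]
tcp_rot: [2.179, 1.57, 2.179]
ft_force: [-0.0, -0.5, -0.8]
opening: 0.005
```

```bash
python3 look.py d8 270 150; python3 - <<'E'
import cv2
w=cv2.imread("pics/d8.png")[90:240,100:300];cv2.imwrite("pics/d8c.png",cv2.resize(w,None,fx=4,fy=4,interpolation=cv2.INTER_CUBIC))
E
```

```text
t 10.875 tcp [529.6 -91.5 107. ] F [-0.  -0.5 -0.8] open 0.0 yaw y 90.0 j [-0.29  0.48  1.87  0.    0.8  -1.87]
```

View pics/d8.png

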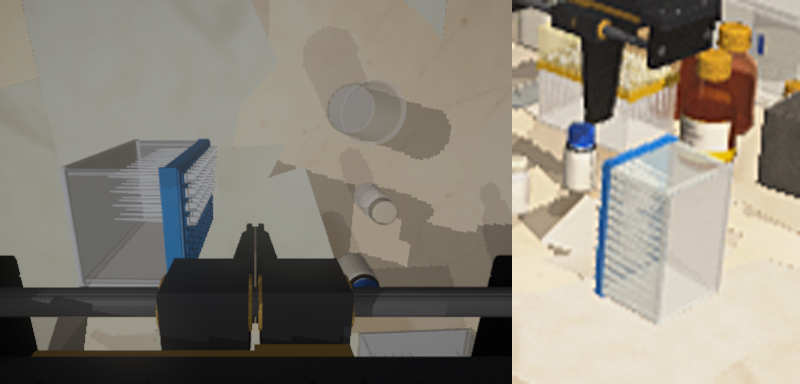

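View pics/d8c.png

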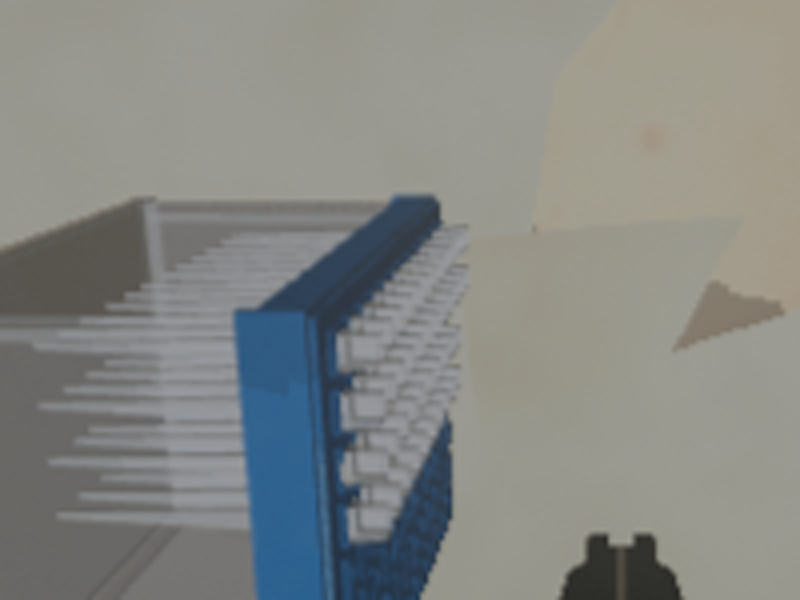

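```bash
python3 - <<'E'
from h import *
s,Rm=report();c=camera_info("wrist");H=c["hand_eye"];K=c["mtx"];pos=s["eef_pos"]
def wp(u,v,z):
    d=Rm@H[:3,:3]@np.linalg.solve(K,[u,v,1.]);e=pos+Rm@H[:3,3];return e+d*(z-e[2])/d[2]
q=lambda u,v:(u/4+100-.4,v/4+90-.4)
A=[wp(*q(u,v),119) for u,v in [(316,314),(331,560)]]+[wp(66,169,119),wp(80.5,284,119)];print(np.round(A,1))
for i in (0,2):
    d=A[i+1]-A[i];print(np.degrees(np.arctan2(d[1],d[0])))
E
```

```text
t 10.975 tcp [529.7 -91.2 107. ] F [ 0.3 -0.1 -0.3] open 0.0 yaw y 90.1 j [-0.29  0.48  1.87  0.    0.8  -1.87]
[[ 488.6 -134.2  119. ]
 [ 525.7 -134.4  119. ]
 [ 489.2 -196.9  119. ]
 [ 562.3 -199.9  119. ]]
-0.35520957934203945
-2.4015740536327317
```

step_arm([
  [0.21, 0, 0, 0],
  [0.21, 0, 0, 0],
  [0, 0, 0, 0],
  [0, -0.22, 0, 0],
  [0, -0.22, 0, 0],
  [0, -0.08, 0, 0],
  [0, -0.08, 0, 0],
  [-0.02, -0.08, 0, 0],
  [-0.04, -0.08, 0, 0],
  [-0.04, -0.08, 0, 0],
  [-0.04, -0.08, 0, 0],
  [-0.04, -0.08, 0, 0],
])

```text
t: 12.48
eef_pos: [529.9, -142.2, 95.2]
tcp_rot: [0.045, 1.571, 0.046]
ft_force: [1.1, 1.9, 2.6]
opening: 0.01
```

```bash
python3 look.py d9 270 150
```

```text
t 12.475 tcp [ 529.9 -142.2   95.2] F [1.1 1.9 2.6] open 0.01 yaw y 90.0 j [-0.38  0.51  1.85  0.    0.78 -1.95]
```

View pics/d9.png

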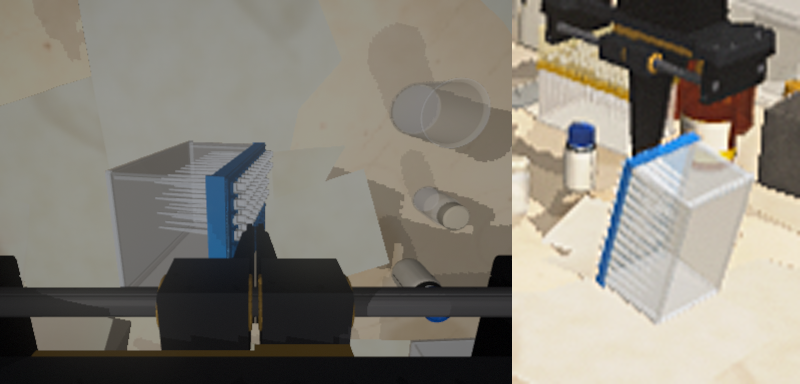

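Tilting about its heel as wanted. I continue along the arc.

step_arm([
  [-0.04, -0.1, 0, 0],
  [-0.04, -0.1, 0, 0],
  [-0.04, -0.1, 0, 0],
  [-0.03, -0.1, 0, 0],
  [-0.03, -0.1, 0, 0],
])

```text
t: 13.2
eef_pos: [529.8, -167.3, 104.0]
tcp_rot: [2.716, 1.571, 2.716]
ft_force: [0.1, 0.4, 0.4]
opening: 0.007
```

```bash
python3 look.py d10 270 150
```

```text
t 13.2 tcp [ 529.8 -167.3  104. ] F [0.1 0.4 0.4] open 0.01 yaw y 90.0 j [-0.42  0.5   1.83  0.    0.81 -2.  ]
```

View pics/d10.png

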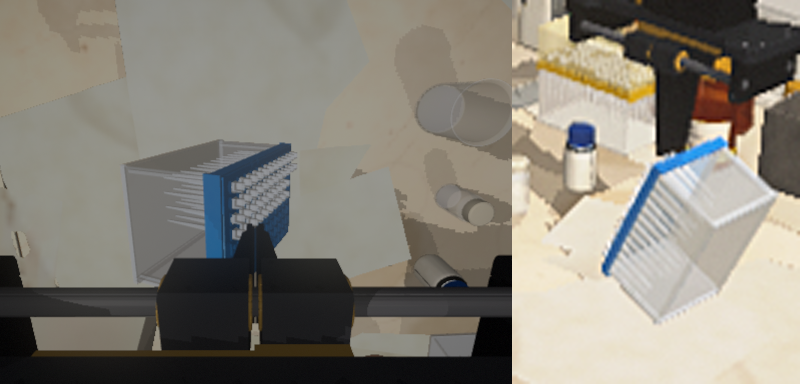

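step_arm([
  [-0.03, -0.1, 0, 0],
  [-0.02, -0.1, 0, 0],
  [-0.01, -0.1, 0, 0],
  [0, -0.1, 0, 0],
  [0, -0.1, 0, 0],
  [0, -0.1, 0, 0],
  [0, 0, 0, 0],
  [0, 0, 0, 0],
  [-0.5, 0.2, 0, 0],
  [-0.5, 0.5, 0, 0],
  [-0.5, 0.5, 0, 0],
  [-0.4, 0.5, 0, 0],
  [0, 0, 0, 0],
])

```text
t: 14.92
eef_pos: [530.3, -110.8, 203.3]
tcp_rot: [-0.274, 1.568, -0.271]
ft_force: [-0.1, 0.3, -0.4]
opening: 0.003
```

```bash
python3 look.py d11 270 150
```

```text
t 14.925 tcp [ 530.3 -110.8  203.3] F [-0.1  0.3 -0.4] open 0.0 yaw y 90.2 j [-0.33  0.36  1.75  0.    1.02 -1.9 ]
```

View pics/d11.png

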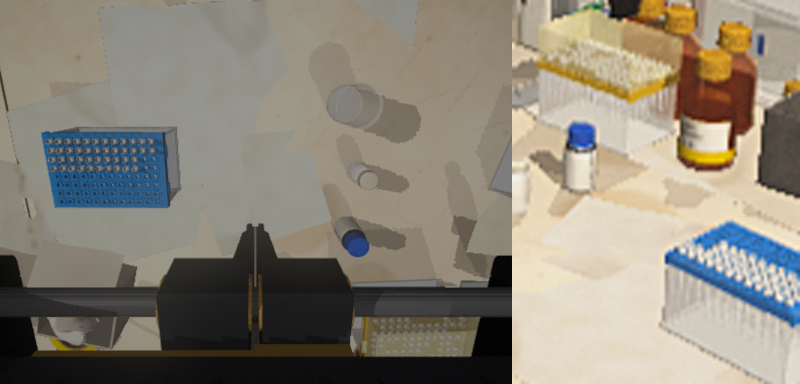

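```bash
python3 - <<'E'
from h import *
a=read_camera("scene")[...,::-1].copy();cv2.imwrite("pics/s12.png",cv2.resize(a[140:290,140:390],None,fx=3.2,fy=3.2,interpolation=cv2.INTER_CUBIC))
o=cv2.imread("pics/scene0.png")
d=np.abs(a[190:245,240:300].astype(int)-o[190:245,240:300]).sum(2);print("changed px between boxes",(d>120).sum())
print(((proj("scene",[[524,185,0],[527,-200,0]])-[140,140])*3.2).round())
report()
E
```

```text
changed px between boxes 395
[[272. 193.]
 [602. 360.]]
t 15.075 tcp [ 529.5 -112.3  201.3] F [ 0.4 -0.8  0.6] open 0.0 yaw y 90.0 j [-0.33  0.37  1.76 -0.    1.02 -1.9 ]
```

View pics/s12.png

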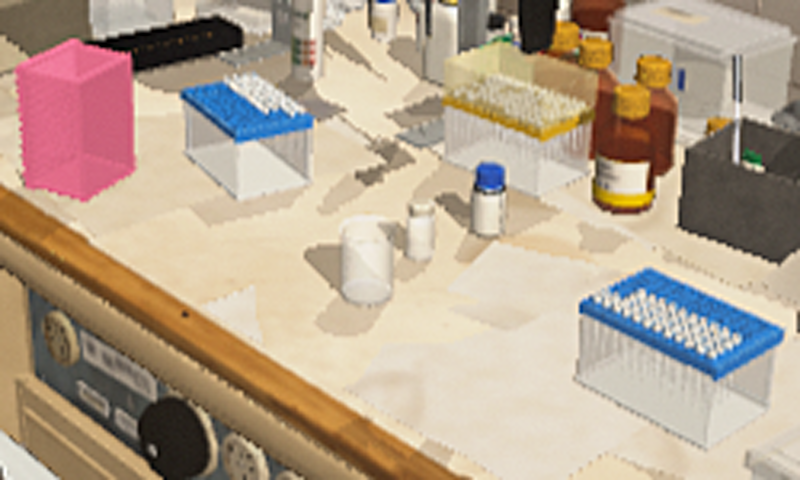

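```bash
python3 - <<'E'
from h import *
print(job_done()); report()
E
```

```text
the job is handed in; nothing more can be done
None
the job is handed in; nothing more can be done
```

I tipped both blue-topped boxes over on the spot, pushing with the closed fingertips at the upper tray edge and following the arc. I handed the job in at about 15 s of the 48 s allowed.

**Final state:** The last scene picture shows both boxes flat on their clear bases with the tray up. The left box's heel edge is within about 3 pixels (of the 3.2x crop) of where it stood. I judged the right one by eye only, and it looks in place. The beaker, vial, small bottle and pink look-alike stand upright and look unmoved. The arm is clear of everything, with the wrist force near zero.

**What disagreed:**
- **First push:** It passed over the left box without touching it. The pictures showed the finger ends about 17 mm short of the stated TCP. I lowered the approach by that much and both pushes then worked.
- **Change count between the boxes:** My pixel-difference check there gave 395 changed pixels. I put that down to the boxes and their shadows having moved, because the three small things look the same in the picture. I did not measure their positions again.

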